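# Snap the lid onto the test-tile case and keep it pressed

### The arm

A 6-joint arm with a two-finger parallel gripper is mounted at the origin on the work surface. World frame = base frame: x ahead of the robot, y to its left, z up, the work surface at z = 0. Lengths are in m, angles in rad, forces in N, time in s.
With the tool pointing down it reaches from about 0.35 to 0.875 m from the base axis. Payload 15.5 kg.
Tool frame: the origin (TCP) lies on the front face of the gripper's body, between the roots of the fingers; the fingertips stand 73 mm ahead of it and the grasp point (between the pads) lies 54 mm ahead of it; z points along the fingers, y is the line along which they close (so a half turn about z gives the same grasp; the last joint's range is limited). The gripper opens to 85 mm and grips with 20 to 120 N. Pads are 22 mm wide; open, the fingers measure 114 mm over their backs; the gripper's body (76 mm by 85 mm) begins 54 mm behind the grasp point. The pads swing forward as they close: fully open they stand 13 mm farther back than shut.
Start: joints at [-1.319, 0.494, 1.345, -0, 1.302, -0.096], TCP at [0.212, -0.588, 0.304] pointing down, gripper open.
Joint ranges: [-2.91, 2.91], [-0.82, 2.16], [0.22, 2.67], [-1.22, 4.37], [0.12, 2.79], [-3.08, 3.08]. Speed limits (rad/s): [1.89, 1.89, 2.57, 3.01, 3.01, 3.01].

### API

Orientations are given as a unit quaternion [x, y, z, w].
In Python, from cell import monitor, eyes, ctrl gives the robot as it stands.
- The arm moves only by the tool drive_tool, never from a script. Its argument "series" is a list of rows, each an object with "gripper": the opening, from 0 (shut) to 1 (fully open); "translation": the shift along the world's x, y, z as a fraction of full scale, a list of three; "turn": the turn about the world's z as a fraction of full scale. A call has 1 to 10 rows; each row is the pose to reach, as a shift and turn from the pose commanded when the call began; what a row does not reach only later rows make up. Full scale, the value 1, is 300 mm for a shift and pi/4 rad for a turn. A row lasts 1/8 s, in which the tool goes at most 62.5 mm and 10.7 degrees, less where a joint would pass 70% of its speed; a pose out of reach is approached as far as the arm can. A call with a number of a shift or a turn outside -1 to 1 is refused whole. A call with a gripper value outside its range is refused whole. The fingers move at their own pace and stop on an object; the grip force is fixed at half the most. Time passes only in rows, so rows that repeat a pose let the fingers close. It gives the time, the measured TCP pose, the force, the opening and the grip force at its end, in the units of the state.
- monitor.get_obs(): the state, without advancing time (a new reading comes with each control period).
- eyes.read_camera(name): name is "scene" or "top" or "wrist"; returns (picture, depth): 400x640x3 uint8, red, green, blue; 400x640 float32, m along the optical axis (not along the pixel's ray), 0 where there is no reading.
- eyes.camera_model(name): a dict with "fx", "fy", "cx", "cy" (pixels), "world_from_camera" (4x4, takes a point from camera to world coordinates); the wrist camera has in their place "hand_eye" (4x4, takes a point from camera to tool coordinates, whose origin is the TCP and whose axes are the flange's). Camera axes: x right, y down, z forward; pixel columns grow to the right and rows downward; lengths in m; the calibration is good to about 2 mm. The wrist camera is an equidistant fisheye: a pixel r from the principal point sees the ray r / f radians off the axis. A picture is of the moment at which its call begins: read the wrist's pose just before it. camera_model takes no time and is no camera call.
- ctrl.job_done(): hands the job in; it is judged then, once.
The state is a dict: "time_s": time; "joint_pos": joint angles; "joint_velocities": joint speeds; "joint_efforts": joint torques, N m; "eef_pos": TCP position; "orientation": TCP orientation; "force": force on the tool from outside, world axes, zero at the start; "moment": the same for the moment, N m; "width": finger opening in m; "gripper_force": force on a finger pad.
Only numpy, scipy, OpenCV 4.12 (cv2) and the standard library are available. Lean on these libraries where they do the work, as an engineer would, in place of code of your own. Each camera call takes 0.05 s, during which the arm holds its last target. There are 200 camera calls.

### The job

Close the wooden case of glaze test tiles with its loose lid: take the lid by its rib, slide its orange back edge in under the case's orange lip while the green-pad end stays up on the roller catch, then press down on the green-pad end until the catch snaps over the edge and the lid lies fully home on the rim, covering the opening. Do not crush the case, leave the jar, the cup and the try square where they are, and finish while still pressing the lid firmly down: the program ends holding it so, without letting go.

Things in the scene. Friction and masses are not known exactly. Their poses are not given: they have to be found in the camera images.
- case: Open-topped wooden case fastened to the bench, 157 mm long (x), 104 mm wide (y), walls 8 mm, hollow from x -64 to +66 mm, rim 55 mm above the bench. Origin at bench height; x runs from the catch (front, -x end, outer face x = -72 mm) to the orange lip (back, +x end), z up.
- case_ledge (a point): Point at (76, 0, 55) mm in the case frame, same axes: where the rim-high ledge (x 66 to 76) meets the upright stop face under the orange lip. The lip spans the full width, underside 69 and top 75 mm above the bench, from x = 85 in to x = 64: the slot under it is 12 mm deep, 14 mm high. The lid's back edge belongs here.
- case_front (a point): Top outer edge of the case's front wall, at (-72, 0, 55) mm in the case frame.
- catch_roller (a point): Centre of the catch's brass roller (16 mm across, 26 mm long along y), at (-79, 0, 67.7) mm in the case frame at rest; spins freely, moves with the catch. With the lid's back edge at the stop, its front edge overlaps the roller by 3 mm and rests on it, underside about 19 mm above the rim, until pressed past.
- catch (a joint): Travel of the spring catch towards the case's -x, m: 0 at rest, 0.008 at most. The spring pushes the roller inward with 8 N at rest plus 3 N per mm. Pressing the lid's front past it takes about 8 to 12 N on the pad; after about 6 mm the resistance suddenly drops and the roller springs over the lid's top edge, back to 0.
- lid: Loose white-painted wooden lid, 0.1 to 0.17 kg, 150 (x) by 104 (y) by 6 mm, starts flat on the bench, top up. Origin: centre of its underside. On top: a dark rib in the middle, 50 mm long (x), 16 wide (y), reaching 32 above the underside; an orange stripe at the back edge (+x); a green rubber pad near the front (-x). Home: axes as the case's, origin at (1, 0, 55) mm in the case frame.
- lid_back (a point): Middle of the lid's back edge (orange stripe), on its underside, at (75, 0, 0) mm in the lid frame.
- lid_front (a point): Middle of the lid's front edge, on its underside, at (-75, 0, 0) mm in the lid frame.
- lid_grip (a point): Grip point in the rib, 22 mm above the lid's underside, at the middle of the lid; the rib is pinched across the lid's y.
- lid_pad (a point): Middle of the top of the green rubber press pad (30 by 40 mm) at (-52, 0, 12.5) mm in the lid frame, standing 6.5 mm proud of the lid's top. The pad gives: it yields 5.5 mm under about 24 N (2 N, then 4 N per mm), then is hard.
- jar: Bystander: amber glaze jar with black cap, 54 mm across, 75 mm tall; origin under its centre.
- cup: Bystander: white ceramic cup, 72 mm across, 75 mm tall; origin under its centre.
- square: Bystander: flat steel try square, 5 mm thick, one arm 150 mm along its y, the other reaching 100 mm towards its +x at its -y end; origin under the middle of the long arm.

How it is judged:
On the way, in this order (a step that is already met when the one before it is completed fails the run):
1. the lid's back edge is in under the lip while its front end is still up (x of lid_back in the frame of case above 0.067 m and z of lid_back in the frame of case between 0.05 and 0.064 m and z of lid_front in the frame of case above 0.065 m), for 0.1 s.
2. the front end is snapped down past the roller, onto the rim (z of lid_front in the frame of case below 0.058 m and value of joint catch below 0.002 m), for 0.1 s.
At the end, for the whole second after the job is handed in: Lid shut: back edge 3 mm or more under the lip; underside within 4 mm of the rim at the back, 3 mm at the front; both ends within 8 mm of the middle line; catch back over the edge within 2 mm of rest; lid at rest and the fingers still press it onto the case with over 4 N (all of step 2 and x of lid_back in the frame of case above 0.067 m and z of lid_back in the frame of case between 0.05 and 0.059 m and z of lid_front in the frame of case above 0.05 m and y of lid_back in the frame of case between -0.008 and 0.008 m and y of lid_front in the frame of case between -0.008 and 0.008 m and linear speed of lid below 0.02 m/s and contact force between the fingers and lid above 4 N and contact force between lid and case above 4 N); the arm keeps its last pose, push and grip.
It fails at once if the lid is forced onto the case with more than 60 N (contact force between lid and case above 60 N).
It fails at once if a bystander is moved by more than 30 mm (distance of any of jar, cup, square from where it was at the start of the episode above 0.03 m).
It fails at once if the jar or the cup is tipped over (angle between any of jar, cup's own z axis and vertical above 0.5 rad).
It also fails if it takes over 53 s, if anything falls off the work surface, if the arm or the gripper's body presses on something with over 40 N, if the wrist force passes 120 N, or if a joint passes its speed limit or range.

## Working session

There is one attempt and no reset: what is moved stays moved. The work goes in short steps, Python scripts to look and compute and a tool call to move; the robot and the scene stay as the last step left them, time stands still between calls to the robot, and variables do not carry over. Pictures are saved under pics/ and viewed, at most 10 in all, crops included, and the job is handed in when it is done.

Besides the shell and the picture viewer there is one more tool, called after ">>>" as name(argument=value, ...), one argument or row to a line, values as JSON. drive_tool: Moves the arm, as the interface text tells. Its arguments: {"type":"object","properties":{"series":{"type":"array","items":{"type":"object","properties":{"gripper":{"type":"number"},"translation":{"type":"array","items":{"type":"number","minimum":-1,"maximum":1}},"turn":{"type":"number","minimum":-1,"maximum":1}}}}},"required":["series"]}

```bash
ls; mkdir -p pics
python3 - <<'E'
from cell import monitor, eyes, ctrl
import cv2, numpy as np
o=monitor.get_obs(); print({k:np.round(v,3) for k,v in o.items()})
for n in("scene","top"):
    p,d=eyes.read_camera(n); np.savez(f"{n}0.npz",p=p,d=d); cv2.imwrite(f"pics/{n}0.png",p[:,:,::-1]); 
    m=eyes.camera_model(n); print({k:np.round(v,4).tolist() for k,v in m.items()})
E
```

```text
pics
{'time_s': np.float64(0.0), 'joint_pos': array([-1.32 ,  0.494,  1.346, -0.   ,  1.303, -0.096]), 'joint_velocities': array([-0.001,  0.001,  0.001,  0.001,  0.001, -0.   ]), 'joint_efforts': array([ 3.0000e-03, -8.8214e+01, -3.8387e+01,  0.0000e+00,  1.0000e-02,
       -0.0000e+00]), 'eef_pos': array([ 0.212, -0.588,  0.303]), 'orientation': array([ 0.985,  0.173, -0.   , -0.001]), 'force': array([0.019, 0.234, 0.141]), 'moment': array([-0.023, -0.033, -0.028]), 'gripper_force': np.float64(0.0), 'width': np.float64(0.086)}
{'fx': 391.8682, 'fy': 391.8682, 'cx': 316.5343, 'cy': 198.1735, 'world_from_camera': [[0.0445, 0.5319, -0.8456, 1.3308], [0.9988, -0.0415, 0.0264, -0.0338], [-0.0211, -0.8458, -0.5331, 0.5142], [0.0, 0.0, 0.0, 1.0]]}
{'fx': 452.1631, 'fy': 452.1631, 'cx': 316.8225, 'cy': 205.948, 'world_from_camera': [[-0.0209, -0.9953, 0.0947, 0.4973], [-0.9998, 0.0203, -0.0078, -0.0012], [0.0058, -0.0948, -0.9955, 1.1589], [0.0, 0.0, 0.0, 1.0]]}
```

View pics/scene0.png

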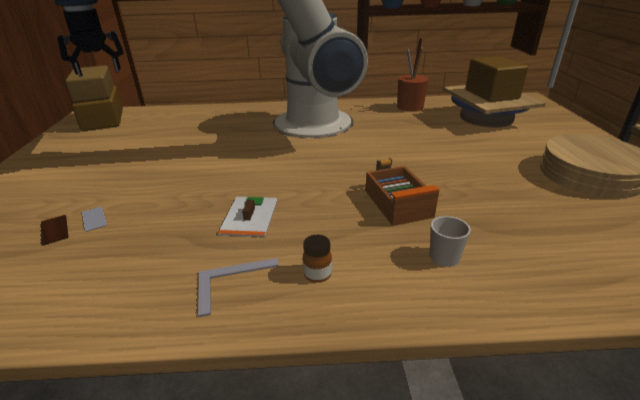

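View pics/top0.png

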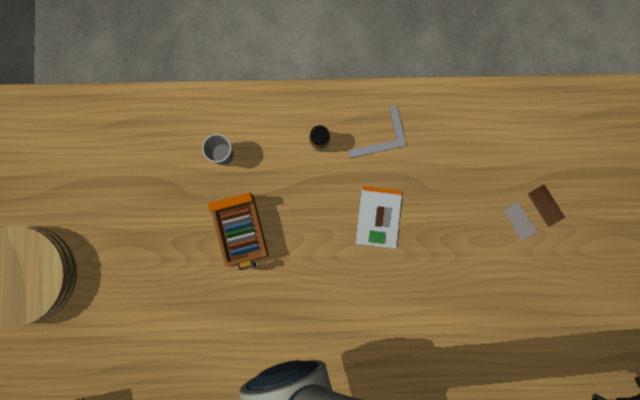

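The overview shows the lid at top px (380,217), orange edge up (toward world +x), with rib at (381,216) and pad at (377,238). The case is at (238,232), lip at (231,202), roller near (247,265). Cup (218,149), jar (320,136) and square (390,135) stand farther out in +x.

```bash
cat > h.py <<'E'
import numpy as np, cv2
from cell import eyes
def ray(n,px):
    m=eyes.camera_model(n); T=np.array(m["world_from_camera"])
    d=np.array([(px[0]-m["cx"])/m["fx"],(px[1]-m["cy"])/m["fy"],1.]); return T[:3,3],T[:3,:3]@d
def plane(n,px,z):
    o,d=ray(n,px); return o+d*(z-o[2])/d[2]
def tri(pa,pb,a="top",b="scene"):
    o1,d1=ray(a,pa);o2,d2=ray(b,pb)
    s=np.linalg.lstsq(np.c_[d1,-d2],o2-o1,rcond=None)[0]
    p,q=o1+s[0]*d1,o2+s[1]*d2; return (p+q)/2,np.linalg.norm(p-q)
def mask(p,kind,roi):
    h=cv2.cvtColor(p,cv2.COLOR_RGB2HSV); H,S,V=[h[...,i].astype(int) for i in range(3)]
    m={'orange':(H<13)&(S>200)&(V>150),'green':(H>40)&(H<80)&(S>110)&(V>50),'white':(S<60)&(V>125),'dark':(V<110)&(S>90)&(H<20)}[kind]
    o=np.zeros(m.shape,np.uint8);x0,y0,x1,y1=roi;o[y0:y1,x0:x1]=m[y0:y1,x0:x1]*255
    n,l,st,c=cv2.connectedComponentsWithStats(o)
    if n<2:return o,None
    k=1+np.argmax(st[1:,4]); return ((l==k)*255).astype(np.uint8),c[k]
E
python3 - <<'E'
from h import *
np.set_printoptions(precision=4,suppress=True)
P={n:np.load(n+"0.npz")["p"] for n in("top","scene")}; D={n:np.load(n+"0.npz")["d"] for n in P}
R={'lidT':(345,180,415,255),'lidS':(210,190,290,245),'caseT':(200,185,280,275),'caseS':(355,150,450,225)}
for nm,kind,pz in [('lid','orange',.006),('lid','green',.0125),('lid','dark',.032),('lid','white',.006),('case','orange',.075)]:
    c={}
    for n,s in(('top','T'),('scene','S')):
        m,ce=mask(P[n],kind,R[nm+s]); c[n]=ce
        if ce is None: continue
        dd=D[n][m>0]; o,d=ray(n,ce); print(nm,kind,n,ce,(m>0).sum(),'plane',plane(n,ce,pz),'depth',o+d*np.median(dd))
        if n=='top':
            r=cv2.minAreaRect(cv2.findContours(m,0,2)[0][0]); b=cv2.boxPoints(r); print(np.array([plane(n,q,pz) for q in b]))
    if all(v is not None for v in c.values()): print(' tri',*tri(c['top'],c['scene']))
c=[]
for n,(x0,y0,x1,y1),s in(('top',(200,185,420,275),3),('scene',(210,145,450,245),3)):
    im=cv2.resize(P[n][y0:y1,x0:x1,::-1],None,fx=s,fy=s,interpolation=cv2.INTER_CUBIC); c.append(cv2.copyMakeBorder(im,0,0,0,720-im.shape[1],0))
cv2.imwrite("pics/crop.png",np.vstack(c)); print(c[0].shape,c[1].shape)
E
```

```text
lid orange scene [240.3731 232.0597] 67 plane [ 0.6487 -0.1783  0.006 ] depth [ 0.6469 -0.1787  0.0047]
lid green top [376.6761 236.8239] 142 plane [ 0.5247 -0.16    0.0125] depth [ 0.5246 -0.1599  0.0135]
[[ 0.5372 -0.1435  0.0125]
 [ 0.5365 -0.179   0.0125]
 [ 0.5112 -0.1781  0.0125]
 [ 0.5119 -0.1427  0.0125]]
lid green scene [255.7763 199.4342] 76 plane [ 0.5293 -0.1549  0.0125] depth [ 0.5248 -0.1556  0.0096]
 tri [ 0.5246 -0.158   0.0097] 0.004786827890546178
lid dark top [379.4352 216.1759] 108 plane [ 0.5755 -0.166   0.032 ] depth [ 0.5755 -0.1659  0.0324]
[[ 0.5541 -0.1556  0.032 ]
 [ 0.5996 -0.1622  0.032 ]
 [ 0.5977 -0.1764  0.032 ]
 [ 0.5522 -0.1698  0.032 ]]
lid dark scene [248.1962 209.1582] 158 plane [ 0.5999 -0.1636  0.032 ] depth [ 0.5911 -0.1652  0.0262]
 tri [ 0.5766 -0.168   0.0166] 0.00046797550114548706
lid white top [377.3606 217.773 ] 1736 plane [ 0.5734 -0.1643  0.006 ] depth [ 0.5733 -0.1642  0.0066]
[[ 0.5084 -0.1044  0.006 ]
 [ 0.6462 -0.1238  0.006 ]
 [ 0.6322 -0.2293  0.006 ]
 [ 0.4947 -0.2087  0.006 ]]
lid white scene [249.9865 215.7919] 1115 plane [ 0.5883 -0.1637  0.006 ] depth [ 0.5893 -0.1635  0.0067]
 tri [ 0.574  -0.1659 -0.0038] 0.00045937925586865764
case orange scene [414.8316 190.4579] 190 plane [0.6196 0.2    0.075 ] depth [0.6174 0.2008 0.0737]
(270, 720, 3) (300, 720, 3)
```

View pics/crop.png

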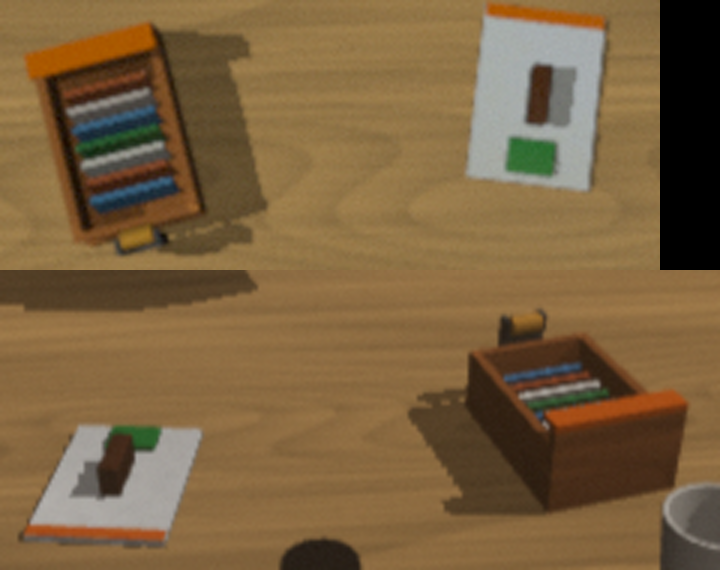

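The crop shows the case with its lip along (28-158, 25-75) and the roller at (138,238). The lid lies with its orange stripe at (545,15), the rib top at (540,95) with a grey shadow beside it, and the pad at (532,156). The case is yawed about +14° and the lid about -8°. The orange threshold missed in the top view, so I'll fix that and measure the case.

```bash
sed -i "s/(H<13)&(S>200)&(V>150)/(H<16)\&(S>190)\&(V>140)/; s/'green'/'yellow':(H>15)\&(H<28)\&(S>165)\&(V>110),'green'/" h.py
python3 - <<'E'
from h import *
np.set_printoptions(precision=4,suppress=True)
P={n:np.load(n+"0.npz")["p"] for n in("top","scene")}; D={n:np.load(n+"0.npz")["d"] for n in P}
def cloud(n):
    m=eyes.camera_model(n);T=np.array(m["world_from_camera"]);v,u=np.mgrid[:400,:640]
    d=D[n];X=np.stack([(u-m["cx"])/m["fx"]*d,(v-m["cy"])/m["fy"]*d,d],-1);return X@T[:3,:3].T+T[:3,3]
C={n:cloud(n) for n in P}
h=cv2.cvtColor(P['top'],cv2.COLOR_RGB2HSV); print('lip hsv',h[202,231],h[189,381],'roller',h[264,246])
R={'lidT':(345,180,415,255),'lidS':(210,190,290,245),'caseT':(200,185,280,225),'caseS':(380,180,450,225),'rolT':(230,255,265,275),'rolS':(370,155,400,175)}
def rect(Q):
    c,wh,_=cv2.minAreaRect((Q[:,:2]*1000).astype(np.float32)); b=cv2.boxPoints((c,wh,_))
    e=max([b[1]-b[0],b[2]-b[1]],key=np.linalg.norm); return np.array(c),sorted(wh),np.degrees(np.arctan2(e[1],e[0]))%180
for nm,kind,pz in [('lid','orange',.006),('case','orange',.075),('rol','yellow',.0757)]:
    c={}
    for n,s in(('top','T'),('scene','S')):
        m,ce=mask(P[n],kind,R[nm+s]); c[n]=ce
        if ce is None: print(nm,n,'none');continue
        pts=C[n][m>0]; print(nm,n,ce,(m>0).sum(),'plane',plane(n,ce,pz),'cloud med',np.median(pts,0))
        if n=='top': vu=np.argwhere(m>0); print('  rect',*rect(np.array([plane(n,(u,v),pz) for v,u in vu])))
    if all(v is not None for v in c.values()): print(' tri',*tri(c['top'],c['scene']))
# depth: case footprint, rim, lid
for nm,(x0,y0,x1,y1),lo,hi in [('case>45',(195,185,285,280),.045,.062),('lip',(195,185,285,225),.068,.08),('rib',(345,180,415,255),.026,.04),('lidtop',(345,180,415,255),.003,.04)]:
    q=C['top'][y0:y1,x0:x1].reshape(-1,3); q=q[(q[:,2]>lo)&(q[:,2]<hi)]; print(nm,len(q),*rect(q),'zmed',np.median(q[:,2]))
# bystander positions by depth
q=C['top'][60:175,190:420].reshape(-1,3);print('jar/cup top z',q[:,2].max())
E
```

```text
lip hsv [ 15 255 169] [ 15 255 167] roller [ 19 187 158]
lid top [381.6729 189.6168] 107 plane [ 0.6457 -0.1779  0.006 ] cloud med [ 0.6447 -0.1785  0.0072]
  rect [ 645.7862 -177.3643] [8.870536804199219, 96.49201965332031] 81.939835
lid scene [240.5393 232.0449] 89 plane [ 0.6486 -0.178   0.006 ] cloud med [ 0.6472 -0.1771  0.0048]
 tri [ 0.646  -0.1784  0.004 ] 0.00038444492877640703
case top [244.383  196.8511] 47 plane [0.6259 0.1645 0.075 ] cloud med [0.6255 0.165  0.0757]
  rect [624.5372 164.6256] [18.883588790893555, 26.81897735595703] 103.007774
case scene [414.933  190.5536] 224 plane [0.62   0.2002 0.075 ] cloud med [0.6179 0.2012 0.0734]
 tri [0.6291 0.1801 0.08  ] 0.03309420702015816
rol top [244.9559 262.9853] 68 plane [0.4676 0.1639 0.0757] cloud med [0.4676 0.164  0.0753]
  rect [467.8298 163.1174] [14.995664596557617, 28.21607208251953] 107.21369
rol scene [385.375  161.4062] 32 plane [0.4799 0.1635 0.0757] cloud med [0.4736 0.1647 0.0726]
 tri [0.4676 0.1656 0.0693] 0.0014198876248957117
case>45 802 [537.9977 182.1426] [104.56515502929688, 169.26739501953125] 13.66415 zmed 0.05474468244624797
lip 379 [616.2585 200.9563] [21.59383773803711, 104.69107055664062] 103.63199 zmed 0.07608154955078139
rib 132 [ 577.1321 -166.2747] [17.007482528686523, 49.23982620239258] 171.07143 zmed 0.03246902275632635
lidtop 2714 [ 576.0387 -170.8446] [178.4791259765625, 190.59091186523438] 178.55656 zmed 0.006780360588362622
jar/cup top z 1.1588957625674716
```

>>> drive_tool(
  series=[
    {"gripper": 1, "translation": [0.6, 0.7, 0], "turn": -0.62},
    {"gripper": 1, "translation": [0.6, 0.7, 0], "turn": -0.62},
    {"gripper": 1, "translation": [0.6, 0.7, 0], "turn": -0.62},
    {"gripper": 1, "translation": [0.6, 0.7, 0], "turn": -0.62},
    {"gripper": 1, "translation": [0.6, 0.7, 0], "turn": -0.62},
    {"gripper": 1, "translation": [0.6, 0.7, 0], "turn": -0.62},
    {"gripper": 1, "translation": [0.6, 0.7, 0], "turn": -0.62},
  ],
)

```text
time_s: 0.98
eef_pos: [0.3922, -0.3781, 0.3037]
orientation: [0.998, -0.07, -0.0, 0.0]
force: [-1.2, -0.2, 0.1]
width: 0.0852
gripper_force: 0.0
```

>>> drive_tool(
  series=[
    {"gripper": 1, "translation": [0.614, 0.704, -0.4], "turn": 0},
    {"gripper": 1, "translation": [0.614, 0.704, -0.4], "turn": 0},
    {"gripper": 1, "translation": [0.614, 0.704, -0.4], "turn": 0},
    {"gripper": 1, "translation": [0.614, 0.704, -0.4], "turn": 0},
    {"gripper": 1, "translation": [0.614, 0.704, -0.4], "turn": 0},
    {"gripper": 1, "translation": [0.614, 0.704, -0.4], "turn": 0},
    {"gripper": 1, "translation": [0.614, 0.704, -0.4], "turn": 0},
  ],
)

```text
time_s: 1.85
eef_pos: [0.5762, -0.1677, 0.1838]
orientation: [0.998, -0.07, -0.0, 0.0]
force: [-0.4, 1.0, 0.3]
width: 0.0852
gripper_force: 0.0
```

Run:
```python
from cell import monitor, eyes
import cv2,numpy as np
o=monitor.get_obs();print(o['eef_pos'],o['orientation'],o['joint_pos'])
p,d=eyes.read_camera("wrist");cv2.imwrite("pics/w1.png",p[:,:,::-1])
m=eyes.camera_model("wrist");print({k:np.round(v,4).tolist() for k,v in m.items()})
```

```text
[ 0.57623906 -0.16774655  0.18378938] [ 9.97522677e-01 -7.03451868e-02 -2.27714434e-04  1.03993192e-04] [-3.82599593e-01  5.95046519e-01  1.53671880e+00 -3.98869695e-04
  1.01019690e+00  1.32921554e+00]
{'fx': 309.7069, 'fy': 309.7069, 'cx': 317.758, 'cy': 202.7169, 'hand_eye': [[-0.0011, -0.9449, -0.3273, 0.0845], [1.0, -0.0011, 0.0, 0.0001], [-0.0004, -0.3273, 0.9449, -0.0694], [0.0, 0.0, 0.0, 1.0]]}
```

View pics/w1.png

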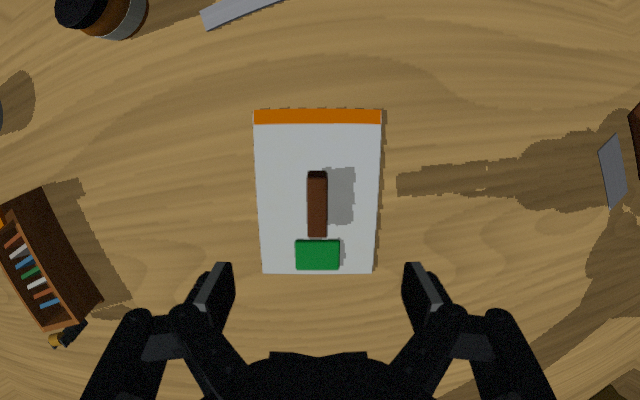

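The wrist view shows the lid centred on the tool axis: rib at (317,204), pad at (317,254), edges at columns 254 to 381. It sits about 2-3 mm ahead along x. Next I'll descend and grip.

>>> drive_tool(
  series=[
    {"gripper": 1, "translation": [0.007, 0, -0.2], "turn": 0},
    {"gripper": 1, "translation": [0.007, 0, -0.34], "turn": 0},
    {"gripper": 1, "translation": [0.007, 0, -0.34], "turn": 0},
    {"gripper": 1, "translation": [0.007, 0, -0.34], "turn": 0},
    {"gripper": 0, "translation": [0.007, 0, -0.34], "turn": 0},
    {"gripper": 0, "translation": [0.007, 0, -0.34], "turn": 0},
    {"gripper": 0, "translation": [0.007, 0, -0.34], "turn": 0},
    {"gripper": 0, "translation": [0.007, 0, -0.34], "turn": 0},
    {"gripper": 0, "translation": [0.007, 0, -0.34], "turn": 0},
    {"gripper": 0, "translation": [0.007, 0, -0.34], "turn": 0},
  ],
)

```text
time_s: 3.15
eef_pos: [0.5789, -0.1666, 0.0823]
orientation: [0.998, -0.07, 0.0, 0.0]
force: [-1.0, 0.4, 7.7]
width: 0.0149
gripper_force: 59.8
```

>>> drive_tool(
  series=[
    {"gripper": 0.3, "translation": [0, 0, 0], "turn": 0},
    {"gripper": 0.3, "translation": [0, 0, 0.01], "turn": 0},
    {"gripper": 0.3, "translation": [0, 0, 0.01], "turn": 0},
    {"gripper": 0, "translation": [0, 0, 0.01], "turn": 0},
    {"gripper": 0, "translation": [0, 0, 0.01], "turn": 0},
    {"gripper": 0, "translation": [0, 0, 0.01], "turn": 0},
    {"gripper": 0, "translation": [0, 0, 0.01], "turn": 0},
  ],
)

```text
time_s: 4.03
eef_pos: [0.5788, -0.1666, 0.0851]
orientation: [0.998, -0.07, 0.0, 0.0]
force: [-0.9, 0.3, 5.4]
width: 0.0143
gripper_force: 59.5
```

>>> drive_tool(
  series=[
    {"gripper": 0, "translation": [0, 0, 0.2], "turn": 0},
    {"gripper": 0, "translation": [0, 0, 0.4], "turn": 0},
    {"gripper": 0, "translation": [0, 0, 0.4], "turn": 0},
    {"gripper": 0, "translation": [0, 0.1, 0.4], "turn": 0.1},
    {"gripper": 0, "translation": [-0.05, 0.2, 0.4], "turn": 0.25},
    {"gripper": 0, "translation": [-0.1, 0.35, 0.4], "turn": 0.4},
    {"gripper": 0, "translation": [-0.1, 0.5, 0.4], "turn": 0.49},
    {"gripper": 0, "translation": [-0.1, 0.5, 0.4], "turn": 0.49},
    {"gripper": 0, "translation": [-0.1, 0.5, 0.4], "turn": 0.49},
  ],
)

```text
time_s: 5.15
eef_pos: [0.5485, -0.0167, 0.2042]
orientation: [0.993, 0.122, -0.001, -0.0]
force: [-0.2, -0.2, -2.4]
width: 0.0146
gripper_force: 59.2
```

Run:
```python
from cell import monitor, eyes
import cv2,numpy as np
o=monitor.get_obs();print(o['eef_pos'],o['orientation'],o['joint_pos'][5])
ims=[]
for n in("wrist","scene"):
    p,d=eyes.read_camera(n);np.savez(n+"2.npz",p=p,d=d);ims.append(p[:,:,::-1])
cv2.imwrite("pics/w2.png",cv2.resize(np.vstack(ims),(480,600)))
```

```text
[ 0.5485113  -0.01673158  0.20418501] [ 9.92526537e-01  1.22027772e-01 -5.43397549e-04 -3.65212987e-05] 1.1870557977260017
```

View pics/w2.png

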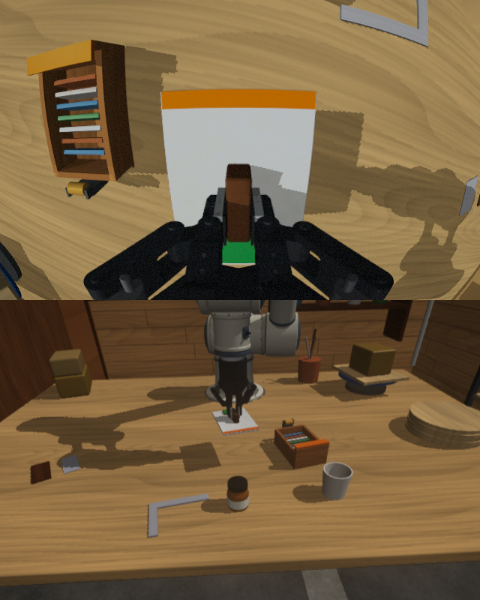

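The wrist view shows the lid held square to the tool with its stripe at about (238,99). The case is to the left, lip at (62,57) and roller at (78,188). Now I'll measure the in-hand lid offset and the case from this same camera.

```bash
cat >> h.py <<'E'
def wrays(obs,uv):
    from scipy.spatial.transform import Rotation as Ro
    m=eyes.camera_model("wrist");H=np.array(m["hand_eye"]);d=(np.atleast_2d(uv)-[m["cx"],m["cy"]])/m["fx"]
    r=np.linalg.norm(d,axis=1)+1e-9; v=np.c_[d*(np.sin(r)/r)[:,None],np.cos(r)]
    R=Ro.from_quat(obs["orientation"]).as_matrix(); return R@H[:3,3]+obs["eef_pos"], v@(R@H[:3,:3]).T, np.cos(r)
def wplane(obs,uv,z):
    o,d,_=wrays(obs,uv); return o+d*((z-o[2])/d[:,2])[:,None]
E
python3 - <<'E'
from h import *
from cell import monitor
np.set_printoptions(precision=4,suppress=True)
o=monitor.get_obs(); f=np.load("wrist2.npz");p,D=f['p'],f['d']
q=o['orientation'];yaw=2*np.arctan2(q[1],q[0]); ux=np.array([np.cos(yaw),np.sin(yaw)]);uy=np.array([-ux[1],ux[0]])
def rect(Q):
    c,wh,_=cv2.minAreaRect((Q[:,:2]*1000).astype(np.float32)); b=cv2.boxPoints((c,wh,_))
    e=max([b[1]-b[0],b[2]-b[1]],key=np.linalg.norm); return np.array(c),sorted(wh),np.degrees(np.arctan2(e[1],e[0]))%180
zt=o['eef_pos'][2]-.0851+.006
for nm,kind,roi,z in(('stripe','orange',(200,100,440,160),zt),('lip','orange',(20,40,140,110),.075),('roller','yellow',(80,235,125,265),.0757)):
    m,c=mask(p,kind,roi); 
    if c is None: print(nm,'none');continue
    uv=np.argwhere(m>0)[:,::-1]; Q=wplane(o,uv,z); r=rect(Q); oo,d,cz=wrays(o,uv)
    dz=oo+d*(D[m>0])[:,None]/cz[:,None]
    rel=(r[0]/1000-o['eef_pos'][:2]); print(nm,len(uv),*r,'rel tool',rel@ux,rel@uy,'depth z',np.median(dz[:,2]),'zplane',z)
# depth-based white lid heights versus tool x
m,c=mask(p,'white',(210,140,420,300)); uv=np.argwhere(m>0)[:,::-1];oo,d,cz=wrays(o,uv);W=oo+d*(D[m>0]/cz)[:,None]
s=(W[:,:2]-o['eef_pos'][:2])@ux; t=(W[:,:2]-o['eef_pos'][:2])@uy; k=abs(W[:,2]-zt)<.015
A=np.c_[s,t,np.ones(len(s))][k]; print('lid top plane (slope x, slope y, z at tool)',np.linalg.lstsq(A,W[k,2],rcond=None)[0],'expected',zt)
E
```

```text
stripe 1 [611.141   43.0192] [0.0, 0.0] 0.0 rel tool 0.07516696855678939 0.04360014580505999 depth z 0.1255431475595511 zplane 0.12533155233316512
lip none
roller 287 [473.5893 162.0553] [15.495004653930664, 28.470027923583984] 103.71216 rel tool -0.029638825328034246 0.1922803467292324 depth z 0.0744828902577852 zplane 0.0757
lid top plane (slope x, slope y, z at tool) [-0.0017  0.0005  0.1248] expected 0.12533155233316512
```

```bash
cat > wm.py <<'E'
from h import *
from cell import monitor
np.set_printoptions(precision=4,suppress=True)
def rect(Q):
    c,wh,_=cv2.minAreaRect((Q[:,:2]*1000).astype(np.float32)); b=cv2.boxPoints((c,wh,_))
    e=max([b[1]-b[0],b[2]-b[1]],key=np.linalg.norm); return np.array(c),sorted(wh),np.degrees(np.arctan2(e[1],e[0]))%180
def run(o,p,D,items):
    q=o['orientation'];yaw=2*np.arctan2(q[1],q[0]); ux=np.array([np.cos(yaw),np.sin(yaw)]);uy=np.array([-ux[1],ux[0]])
    h=cv2.cvtColor(p,cv2.COLOR_RGB2HSV)
    for nm,roi,z in items:
        x0,y0,x1,y1=roi;M=np.zeros(h.shape[:2],np.uint8);M[y0:y1,x0:x1]=cv2.inRange(h,(8,225,110),(21,255,255))[y0:y1,x0:x1]
        n,l,st,c=cv2.connectedComponentsWithStats(M);
        if n<2: print(nm,'none');continue
        m=l==1+np.argmax(st[1:,4]); uv=np.argwhere(m)[:,::-1]; Q=wplane(o,uv,z);oo,d,cz=wrays(o,uv);W=oo+d*(D[m]/cz)[:,None]
        r=rect(Q);rel=r[0]/1000-o['eef_pos'][:2]; s=(Q[:,:2]-o['eef_pos'][:2])@ux
        up=W[abs(W[:,2]-z)<.004]
        print(nm,len(uv),*r,'rel',rel@ux,rel@uy,'xmax',s.max(),'z depth',np.median(W[:,2]),z,'| depth top rect',*(rect(up) if len(up)>9 else ()))
E
python3 - <<'E'
from wm import *
o=monitor.get_obs(); f=np.load("wrist2.npz")
run(o,f['p'],f['d'],[('stripe',(200,100,440,160),o['eef_pos'][2]-.0791),('lip',(20,40,140,110),.075)])
E
```

```text
stripe 4650 [616.0867  -0.8278] [11.289071083068848, 101.40623474121094] 103.85338 rel 0.0693986666870806 -0.00014622298425654692 xmax 0.07509416402819295 z depth 0.1252984938545261 0.12533155233316512 | depth top rect [616.0728  -1.0293] [11.382729530334473, 102.23091125488281] 103.839806
lip 2 [618.8464 152.7636] [0.0, 0.7513919472694397] 11.375656 rel 0.1090964303695035 0.14825193183082536 xmax 0.10947174101889595 z depth 0.07218599023433815 0.075 | depth top rect
```

>>> drive_tool(
  series=[
    {"gripper": 0, "translation": [-0.064, 0.2, 0], "turn": 0},
    {"gripper": 0, "translation": [-0.064, 0.4, 0], "turn": 0},
    {"gripper": 0, "translation": [-0.064, 0.6, 0], "turn": 0},
    {"gripper": 0, "translation": [-0.064, 0.653, 0], "turn": 0},
    {"gripper": 0, "translation": [-0.064, 0.653, -0.06], "turn": 0},
    {"gripper": 0, "translation": [-0.064, 0.653, -0.06], "turn": 0},
    {"gripper": 0, "translation": [-0.064, 0.653, -0.06], "turn": 0},
  ],
)

```text
time_s: 6.12
eef_pos: [0.5299, 0.1784, 0.1872]
orientation: [0.993, 0.121, 0.0, 0.0]
force: [-0.3, -0.3, -2.0]
width: 0.0144
gripper_force: 59.5
```

Run:
```python
from wm import *
o=monitor.get_obs();print(o['eef_pos'],o['orientation'],o['force'])
p,D=eyes.read_camera("wrist");np.savez("wrist3.npz",p=p,d=D);cv2.imwrite("pics/w3.png",p[:,:,::-1])
run(o,p,D,[('stripe',(200,115,440,160),o['eef_pos'][2]-.0791),('lip',(170,40,470,118),.075)])
```

```text
[0.5299 0.1784 0.1872] [0.9926 0.1213 0.     0.0001] [-0.2736 -0.2742 -1.9877]
stripe 4660 [597.3665 194.9665] [11.352725982666016, 101.43318939208984] 103.84693 rel 0.06947329615904793 -0.00016454647051914552 xmax 0.07510146233697426 z depth 0.10809351113834527 0.10809321012114953 | depth top rect [597.2783 195.1443] [11.438799858093262, 101.95024871826172] 103.86157
lip 6112 [617.5193 199.8978] [21.013050079345703, 103.35838317871094] 103.4595 rel 0.09022057342309532 -0.0002334147948004096 xmax 0.10103699660340791 z depth 0.07445878620782491 0.075 | depth top rect [617.5532 200.1035] [21.093515396118164, 103.99300384521484] 103.418495
```

View pics/w3.png

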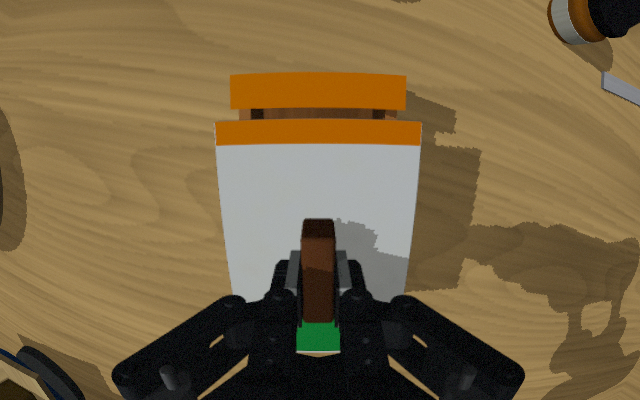

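The lid is aligned with the lip: lateral offset 0.2 mm, lid back edge about 4.6 mm short of the lip's inner edge. Lowering now will let the roller tilt it.

>>> drive_tool(
  series=[
    {"gripper": 0, "translation": [0, 0, -0.05], "turn": 0},
    {"gripper": 0, "translation": [0, 0, -0.08], "turn": 0},
    {"gripper": 0, "translation": [0, 0, -0.085], "turn": 0},
    {"gripper": 0, "translation": [0, 0, -0.09], "turn": 0},
    {"gripper": 0, "translation": [0, 0, -0.095], "turn": 0},
    {"gripper": 0, "translation": [0, 0, -0.1], "turn": 0},
  ],
)

```text
time_s: 6.92
eef_pos: [0.5302, 0.1794, 0.1576]
orientation: [0.993, 0.122, 0.001, -0.0]
force: [0.4, 0.7, 8.3]
width: 0.0148
gripper_force: 61.0
```

>>> drive_tool(
  series=[
    {"gripper": 0, "translation": [0, 0, -0.005], "turn": 0},
    {"gripper": 0, "translation": [0, 0, -0.01], "turn": 0},
    {"gripper": 0, "translation": [0, 0, -0.015], "turn": 0},
    {"gripper": 0, "translation": [0, 0, -0.015], "turn": 0},
  ],
)

```text
time_s: 7.42
eef_pos: [0.5303, 0.1795, 0.1531]
orientation: [0.993, 0.122, 0.001, -0.0]
force: [2.0, -0.5, 6.7]
width: 0.0149
gripper_force: 61.3
```

```bash
cat > tilt.py <<'E'
from wm import *
import sys
o=monitor.get_obs();print(o['eef_pos'],o['force'])
p,D=eyes.read_camera("wrist")
if len(sys.argv)>1: cv2.imwrite(sys.argv[1],p[:,:,::-1])
h=cv2.cvtColor(p,cv2.COLOR_RGB2HSV);M=cv2.inRange(h,(8,225,110),(21,255,255))
n,l,st,c=cv2.connectedComponentsWithStats(M)
q=o['orientation'];yaw=2*np.arctan2(q[1],q[0]); ux=np.array([np.cos(yaw),np.sin(yaw)]);uy=np.array([-ux[1],ux[0]])
def loc(m):
    uv=np.argwhere(m)[:,::-1];oo,d,cz=wrays(o,uv);W=oo+d*(D[m]/cz)[:,None]; r=W[:,:2]-o['eef_pos'][:2]; return np.c_[r@ux,r@uy,W[:,2]]
for k in range(1,n):
    if st[k,4]>300: L=loc(l==k); print('orange',st[k,4],'px row',c[k],'x',np.percentile(L[:,0],[2,50,98]),'y',np.percentile(L[:,1],[2,50,98]),'z',np.percentile(L[:,2],[5,50,95]))
m,_=mask(p,'white',(200,110,440,310)); L=loc(m>0); L=L[(L[:,2]>.05)&(L[:,2]<.1)]
print('lid top plane',np.linalg.lstsq(np.c_[L[:,:2],np.ones(len(L))],L[:,2],rcond=None)[0])
E
python3 tilt.py
```

```text
[0.5303 0.1795 0.1531] [ 1.9995 -0.5407  6.7298]
orange 9064 px row [319.8628  90.2155] x [0.0797 0.0896 0.0996] y [-0.0507 -0.0013  0.0481] z [0.0733 0.0744 0.0755]
orange 4401 px row [317.9639 136.8519] x [0.0604 0.066  0.0714] y [-0.0485 -0.0003  0.048 ] z [0.065  0.0664 0.0677]
lid top plane [-0.118  -0.0004  0.0736]
```

>>> drive_tool(
  series=[
    {"gripper": 0, "translation": [0.01, 0.002, -0.002], "turn": 0},
    {"gripper": 0, "translation": [0.02, 0.005, -0.004], "turn": 0},
    {"gripper": 0, "translation": [0.03, 0.007, -0.005], "turn": 0},
    {"gripper": 0, "translation": [0.04, 0.009, -0.005], "turn": 0},
    {"gripper": 0, "translation": [0.05, 0.012, -0.005], "turn": 0},
    {"gripper": 0, "translation": [0.055, 0.013, -0.005], "turn": 0},
    {"gripper": 0, "translation": [0.055, 0.013, -0.005], "turn": 0},
  ],
)

```text
time_s: 8.35
eef_pos: [0.5463, 0.1833, 0.1509]
orientation: [0.993, 0.122, 0.0, -0.0]
force: [1.7, 0.8, 3.1]
width: 0.0145
gripper_force: 60.6
```

```bash
python3 tilt.py pics/w4.png
```

```text
[0.5463 0.1833 0.1509] [1.7477 0.8195 3.1248]
orange 9736 px row [318.9812 125.1219] x [0.0605 0.0729 0.0833] y [-0.0505 -0.0003  0.0483] z [0.0656 0.0744 0.0755]
lid top plane [-0.1196 -0.      0.0714]
```

View pics/w4.png

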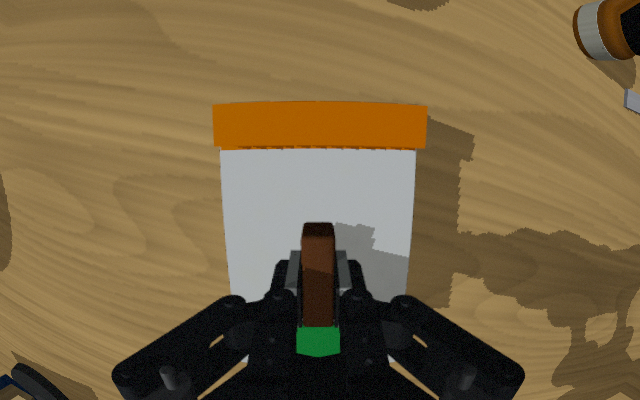

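The lid's back edge is under the lip (lip at rows 103-148, centred with the lid). About 3 mm remain to the stop, so I'll nudge it in.

>>> drive_tool(
  series=[
    {"gripper": 0, "translation": [0.005, 0.001, 0], "turn": 0},
    {"gripper": 0, "translation": [0.008, 0.002, 0], "turn": 0},
    {"gripper": 0, "translation": [0.011, 0.003, 0], "turn": 0},
    {"gripper": 0, "translation": [0.011, 0.003, 0], "turn": 0},
  ],
)

```text
time_s: 8.9
eef_pos: [0.5492, 0.1841, 0.1507]
orientation: [0.993, 0.122, -0.0, 0.0]
force: [-1.1, -0.4, -0.9]
width: 0.0144
gripper_force: 60.1
```

>>> drive_tool(
  series=[
    {"gripper": 0, "translation": [0.003, 0.001, 0], "turn": 0},
    {"gripper": 0, "translation": [0.005, 0.001, 0], "turn": 0},
    {"gripper": 0, "translation": [0.005, 0.001, 0], "turn": 0},
  ],
)

```text
time_s: 9.28
eef_pos: [0.5496, 0.1843, 0.1505]
orientation: [0.993, 0.122, -0.001, 0.0]
force: [-7.1, -0.5, 0.4]
width: 0.0144
gripper_force: 60.5
```

```bash
python3 tilt.py
```

```text
[0.5496 0.1843 0.1505] [-7.119  -0.4554  0.4261]
orange 9188 px row [319.7243 130.0149] x [0.0602 0.0703 0.0801] y [-0.0508 -0.0008  0.0482] z [0.0734 0.0744 0.0755]
lid top plane [-0.1163  0.      0.071 ]
```

The back edge is seated against the stop (-7 N), with the front on the roller. Next I'll release and rise.

>>> drive_tool(
  series=[
    {"gripper": 0.5, "translation": [0, 0, 0], "turn": 0},
    {"gripper": 0.5, "translation": [0, 0, 0], "turn": 0},
    {"gripper": 0.5, "translation": [0, 0, 0], "turn": 0},
    {"gripper": 0.5, "translation": [0, 0, 0.1], "turn": 0},
    {"gripper": 0.5, "translation": [0, 0, 0.2], "turn": 0},
    {"gripper": 0, "translation": [0, 0, 0.2], "turn": 0},
    {"gripper": 0, "translation": [0, 0, 0.2], "turn": 0},
    {"gripper": 0, "translation": [0, 0, 0.2], "turn": 0},
    {"gripper": 0, "translation": [0, 0, 0.2], "turn": 0},
  ],
)

```text
time_s: 10.45
eef_pos: [0.5506, 0.1843, 0.2102]
orientation: [0.993, 0.122, -0.001, 0.0]
force: [0.6, 0.5, -0.6]
width: -0.0003
gripper_force: 0.0
```

```bash
python3 tilt.py pics/w5.png
```

```text
[0.5506 0.1843 0.2102] [ 0.632   0.5467 -0.5598]
orange 4753 px row [319.1311 122.5458] x [0.0593 0.0693 0.0792] y [-0.0506 -0.001   0.0485] z [0.0732 0.0744 0.0755]
lid top plane [-0.1241  0.0011  0.0691]
```

View pics/w5.png

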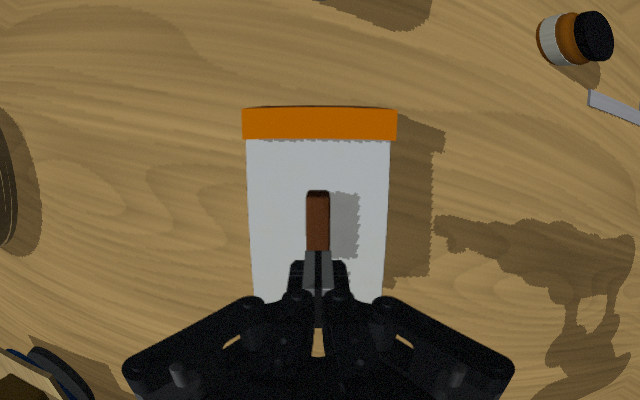

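The lid rests tilted with its back under the lip, gripper shut and clear. Moving over the pad.

>>> drive_tool(
  series=[
    {"gripper": 0, "translation": [-0.1, -0.025, 0], "turn": 0},
    {"gripper": 0, "translation": [-0.184, -0.045, 0], "turn": 0},
    {"gripper": 0, "translation": [-0.184, -0.045, -0.08], "turn": 0},
    {"gripper": 0, "translation": [-0.184, -0.045, -0.15], "turn": 0},
    {"gripper": 0, "translation": [-0.184, -0.045, -0.15], "turn": 0},
    {"gripper": 0, "translation": [-0.184, -0.045, -0.15], "turn": 0},
  ],
)

```text
time_s: 11.25
eef_pos: [0.4959, 0.171, 0.1664]
orientation: [0.993, 0.122, 0.0, -0.0]
force: [1.0, -0.1, -0.3]
width: -0.0002
gripper_force: 0.0
```

>>> drive_tool(
  series=[
    {"gripper": 0, "translation": [0, 0, -0.02], "turn": 0},
    {"gripper": 0, "translation": [0, 0, -0.03], "turn": 0},
    {"gripper": 0, "translation": [0, 0, -0.035], "turn": 0},
    {"gripper": 0, "translation": [0, 0, -0.04], "turn": 0},
    {"gripper": 0, "translation": [0, 0, -0.045], "turn": 0},
  ],
)

```text
time_s: 11.88
eef_pos: [0.4954, 0.1709, 0.1526]
orientation: [0.993, 0.122, -0.0, -0.0]
force: [-4.0, -0.2, 10.0]
width: 0.0
gripper_force: 4.6
```

>>> drive_tool(
  series=[
    {"gripper": 0, "translation": [0, 0, -0.005], "turn": 0},
    {"gripper": 0, "translation": [0, 0, -0.01], "turn": 0},
    {"gripper": 0, "translation": [0, 0, -0.015], "turn": 0},
    {"gripper": 0, "translation": [0, 0, -0.02], "turn": 0},
  ],
)

```text
time_s: 12.38
eef_pos: [0.4957, 0.1709, 0.1462]
orientation: [0.993, 0.122, 0.0, -0.0]
force: [-1.2, -0.5, -0.7]
width: -0.0002
gripper_force: 0.0
```

The force dropped to zero, so the catch has snapped. Following down to press the lid.

>>> drive_tool(
  series=[
    {"gripper": 0, "translation": [0, 0, -0.01], "turn": 0},
    {"gripper": 0, "translation": [0, 0, -0.017], "turn": 0},
    {"gripper": 0, "translation": [0, 0, -0.022], "turn": 0},
    {"gripper": 0, "translation": [0, 0, -0.025], "turn": 0},
    {"gripper": 0, "translation": [0, 0, -0.028], "turn": 0},
    {"gripper": 0, "translation": [0, 0, -0.028], "turn": 0},
  ],
)

```text
time_s: 13.12
eef_pos: [0.4955, 0.1709, 0.1382]
orientation: [0.993, 0.122, -0.0, 0.0]
force: [-3.0, -1.4, 8.8]
width: -0.0002
gripper_force: 4.1
```

>>> drive_tool(
  series=[
    {"gripper": 0, "translation": [0, 0, -0.003], "turn": 0},
    {"gripper": 0, "translation": [0, 0, -0.006], "turn": 0},
    {"gripper": 0, "translation": [0, 0, -0.006], "turn": 0},
    {"gripper": 0, "translation": [0, 0, -0.006], "turn": 0},
  ],
)

```text
time_s: 13.62
eef_pos: [0.4955, 0.1709, 0.1367]
orientation: [0.993, 0.122, 0.0, 0.0]
force: [-4.8, -1.8, 13.1]
width: -0.0002
gripper_force: 6.8
```

```bash
python3 - <<'E'
from h import *
from cell import monitor
o=monitor.get_obs();print(o['eef_pos'],o['force'])
ims=[]
for n,(x0,y0,x1,y1) in(("scene",(355,130,455,230)),("top",(195,180,295,280))):
    p,d=eyes.read_camera(n);ims.append(cv2.resize(p[y0:y1,x0:x1,::-1],(400,400),interpolation=cv2.INTER_CUBIC))
cv2.imwrite("pics/end.png",np.hstack(ims))
E
python3 tilt.py
```

```text
[0.49550434 0.17087142 0.13665567] [-4.75249949 -1.78596054 13.10360763]
[0.4955 0.1709 0.1367] [-3.852  -1.3828 13.7772]
orange 7546 px row [321.2787  15.5216] x [0.1153 0.1223 0.1306] y [-0.0512 -0.0016  0.0485] z [0.0732 0.0744 0.0756]
orange 552 px row [315.2899  35.2717] x [0.1151 0.116  0.1169] y [-0.0488  0.0008  0.0478] z [0.0598 0.061  0.0622]
lid top plane [-0.001  -0.0002  0.0605]
```

View pics/end.png

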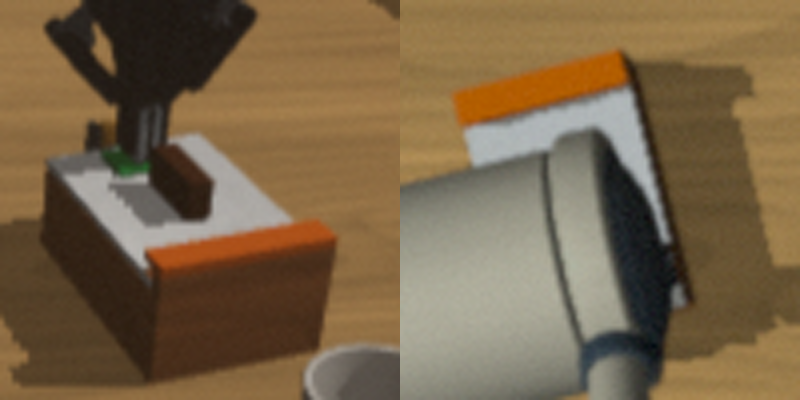

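The image shows the lid flat on the rim (top at 60.5 mm, slope 0) with its back under the lip at (240,245) and the fingers on the green pad at (125,160), pressing with about 13 N. Handing in.

```bash
python3 -c "
from cell import ctrl;print(ctrl.job_done())"
```

```text
the job is handed in; nothing more can be done
None
```

The lid is snapped shut, lying flat on the rim with its back edge under the lip, and I handed the job in with the fingers still pressing it at about 13 N; no verdict was returned.

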